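# Shut the held-open parts cabinet

## Task

Push the open green door of the grey parts cabinet shut until it snaps home on its catch and sits flush, and leave it so. A hold-open lock may stop the door part-way: it lets go when the red-balled lever beside the door is swung fully over to one side, but the side is unmarked and differs from day to day, so try the door and, if it holds, swing the lever over and try again. Do not force or slam anything, and leave the other things on the bench where they are.

Things in the scene. Friction and masses are not known exactly. Their poses are not given: they have to be found in the camera images.
- cabinet: Grey steel parts cabinet fixed to the bench, 200 deep (its x) x 290 wide (its y) x 333 high. Origin: on the bench, under it. x points from the front into the cabinet, y to the left seen from the front, z up. The front plane (outer face of the shut door and of the lock column left of it, y = 49 to 140; the right side is at y = -152) is at x = -115.
- door (a joint): Opening angle t, rad: 0 shut and seated, at most 1.3; the door points from its hinge along cabinet (x,y) = (-sin t, -cos t). It starts 0.7 to 1.1 open and stays where it is left; 1 to 2 N swing it. While the lock holds, it swings freely down to about 0.35 and stops there. Near 0.09 to 0.04 a roller catch resists with about 5 N at the free edge, then draws it shut.
- door_hinge (a point): Point on the vertical hinge axis of the door, at the door's lower edge 30 above the bench, cabinet x = -100, y = 45. Its axes turn with the door: -y runs along the door to its free edge, -x is the outward normal. Green plain panel 15 thick (outer face 15 outward of the hinge axis), 190 from hinge axis to free edge, 270 high, no projecting handle.
- door_edge (a point): Point on the outer face of the door near the free edge, a good place to push: 165 from the hinge axis, 150 above the bench. Axes as door_hinge.
- lever (a joint): Angle of the lock lever about its vertical pivot, rad, -0.5 to 0.5 (stops): 0 sticks straight out of the front, + swings its ball towards the door (cabinet -y), - away from it. It may start anywhere and stays where left. Fully over on one side (past about 0.4) it frees the door; in the middle and on the other side the lock holds. Which side frees is hidden and varies from run to run.
- lever_pivot (a point): Pivot of the lever, on the front plane of the column: cabinet x = -115, y = 92, 150 above the bench. The lever is a level steel rod of 12 diameter; it takes about 2 N at the ball. Work it with no push on the door.
- lever_ball (a point): Centre of the red ball (30 diameter) on the end of the lever, 90 from the pivot, 150 above the bench.
- overhang (a point): Middle of the lower front edge of the wooden top board, 315 above the bench, 40 in front of the front plane (cabinet x = -155, y = -5); the board spans the whole width, with bins on it, so a tool working at the door must lean, its wrist away from the cabinet.
- spray_can: Bystander: blue can 58 diameter, 180 high. Origin: centre of its underside.
- wrench: Bystander: steel wrench 180 long, lying. Origin: under its middle.
- screwdriver: Bystander: screwdriver 200 long, lying. Origin: under its middle.
- jar: Bystander: jar 64 diameter, 85 high. Origin: centre of its underside.
- mug: Bystander: blue mug 80 diameter, 90 high. Origin: centre of its underside.
- pedal: Bystander: bicycle pedal 90 x 82 x 26, lying. Origin: centre of its underside.

How it is judged:
At the end, for the whole second after the job is handed in: The door is shut and seated on its catch (door angle under 0.02 rad) and at rest. The lever may end on either side (value of joint door below 0.02 rad and velocity of joint door between -0.05 and 0.05 rad/s); the robot touches nothing.
It fails at once if the cabinet, its door or its lever is pushed with more than 60 N (contact force between any of the fingers, the arm and cabinet above 60 N).
It fails at once if the door is slammed (swings shut faster than 3.5 rad/s) (velocity of joint door below -3.5 rad/s).
It fails at once if a bystander is moved by more than 30 mm (distance of any of spray_can, wrench, screwdriver, jar, mug, pedal from where it was at the start of the episode above 0.03 m).
It also fails if it takes over 72 s, if anything falls off the work surface, if the arm or the gripper's body presses on something with over 40 N, if the wrist force passes 120 N, or if a joint passes its speed limit or range.

## Robot

A 7-joint arm with a two-finger parallel gripper is mounted at the origin on the work surface. World frame = base frame: x ahead of the robot, y to its left, z up, the work surface at z = 0. Lengths are in m, angles in rad, forces in N, time in s.
With the tool pointing down it reaches from about 0.35 to 0.9 m from the base axis. Payload 7.2 kg.
Tool frame: the origin (TCP) lies where the fingers leave the gripper's body, on its centre line; the fingertips stand 80 mm ahead of it and the grasp point (between the pads) lies 61 mm ahead of it; z points along the fingers, y is the line along which they close (so a half turn about z gives the same grasp; the last joint's range is limited). The gripper opens to 88 mm and grips with 3 to 60 N. Pads are 20 mm wide; open, the fingers measure 115 mm over their backs; the gripper's body (75 mm by 178 mm) begins 61 mm behind the grasp point.
Start: joints at [1.12, 0.411, -0.013, 1.596, 0.006, 1.134, -0.082], TCP at [0.233, -0.58, 0.303] pointing down, gripper open.
Joint ranges: [-2.95, 2.95], [-0.29, 1.99], [-1.47, 1.44], [0.14, 2.54], [-1.03, 4.17], [0.13, 1.85], [-2.86, 2.86]. Speed limits (rad/s): [2.39, 2.39, 3.01, 3.01, 3.14, 3.14, 3.14].

## Interface

Orientations are given as a 3x3 rotation matrix whose columns are the frame's x, y, z axes.
In Python, from plant import readout, cams, order gives the robot as it stands.
- The arm moves only by the tool play_rows, never from a script. Its argument "motion" is a list of rows, each a list of 5 numbers: the finger opening in cm, from 0 to 8.78, then the shift along the tool's x, y, z in cm, then the turn about the tool's z in degrees. In form: [[hand, x, y, z, yaw], ...]. A call has 1 to 20 rows; each row is the pose to reach, as a shift and turn from the pose commanded when the call began, along the tool's axes at that moment; what a row does not reach only later rows make up. A row lasts 1/10 s, in which the tool goes at most 50 mm and 8.59 degrees, less where a joint would pass 70% of its speed; a pose out of reach is approached as far as the arm can. A call with a gripper value outside its range is refused whole. The fingers move at their own pace and stop on an object; "squeeze" is the grip in N (left out, the last holds). Time passes only in rows, so rows that repeat a pose let the fingers close. It gives the time, the measured TCP pose, the force, the opening and the grip force at its end, in the units of the state.
- readout.state(): the state, without advancing time (a new reading comes with each control period).
- cams.get_image(name): name is "scene" or "top" or "wrist"; returns a dict with "frame" (400x640x3 uint8, red, green, blue), "mtx" (3x3 intrinsics, pixels), "k1" (the pictures are not rectified: a ray, as slopes to the right and down, at radius r is drawn at 1 + k1 r^2 times it, then the intrinsics apply), "R" (3x3) and "t" (3): a world point X has camera coordinates R X + t. Camera axes: x right, y down, z forward; pixel columns grow to the right and rows downward; lengths in m; the calibration is good to about 2 mm. A picture is of the moment at which its call begins. There is no depth.
- order.sign_off(): hands the job in; it is judged then, once.
The state is a dict: "t": time; "joints": joint angles; "dq": joint speeds; "joint_torque": joint torques, N m; "ee_pos": TCP position; "ee_rot": TCP orientation; "wrist_force": force on the tool from outside, world axes, zero at the start; "wrist_torque": the same for the moment, N m; "finger_gap": finger opening in m; "finger_force": force on a finger pad.
Only numpy, scipy, OpenCV 4.12 (cv2) and the standard library are available. Lean on these libraries where they do the work, as an engineer would, in place of code of your own. Each camera call takes 0.05 s, during which the arm holds its last target. There are 200 camera calls.

## Working session

There is one attempt and no reset: what is moved stays moved. The work goes in short steps, Python scripts to look and compute and a tool call to move; the robot and the scene stay as the last step left them, time stands still between calls to the robot, and variables do not carry over. Pictures are saved under pics/ and viewed, at most 10 in all, crops included, and the job is handed in when it is done.

Besides the shell and the picture viewer there is one more tool, called after "Request:" as name([rows], argument=value, ...), one row to a line, values as JSON. play_rows: Moves the arm, as the interface text tells. Its arguments: {"type":"object","properties":{"motion":{"type":"array","items":{"type":"array","items":{"type":"number"}}},"squeeze":{"type":"number"}},"required":["motion"]}

```bash
mkdir -p pics; python3 - <<'E'
from plant import readout, cams, order
import cv2,numpy as np
s=readout.state(); print(s['t'],s['ee_pos'],np.round(s['ee_rot'],3))
for n in ['scene','top']:
    d=cams.get_image(n); cv2.imwrite(f'pics/{n}0.png',d['frame'][:,:,::-1]); print(n,d['mtx'],d['k1'],d['R'],d['t'])
E
```

```text
0.0 [ 0.23329338 -0.57942315  0.30181518] [[ 0.928  0.374 -0.001]
 [ 0.374 -0.928  0.001]
 [-0.    -0.002 -1.   ]]
scene [[505.81725817   0.         325.06319537]
 [  0.         505.81725817 191.68102656]
 [  0.           0.           1.        ]] -0.10435567111869744 [[-0.40691072  0.91337319  0.0131563 ]
 [ 0.75387444  0.34391714 -0.55981633]
 [-0.5158459  -0.21787707 -0.82851227]] [ 0.15870708 -0.32546221  1.80997871]
top [[393.61287414   0.         323.22192472]
 [  0.         393.61287414 203.22178017]
 [  0.           0.           1.        ]] -0.030894757080950245 [[-0.01034351 -0.99982884 -0.01533942]
 [-0.99789747  0.01130264 -0.06381925]
 [ 0.0639817   0.01464705 -0.99784358]] [0.06372793 0.56569276 1.20889819]
```

View pics/scene0.png

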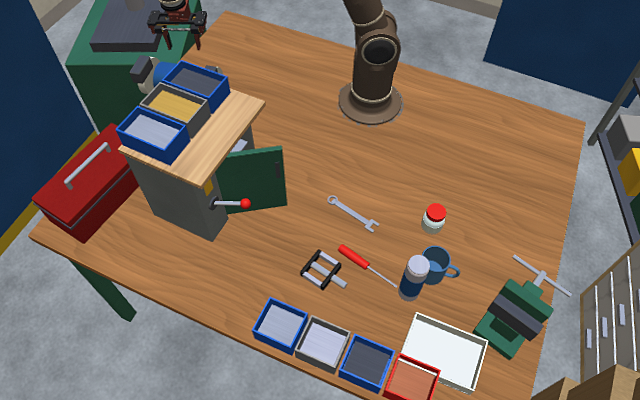

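View pics/top0.png

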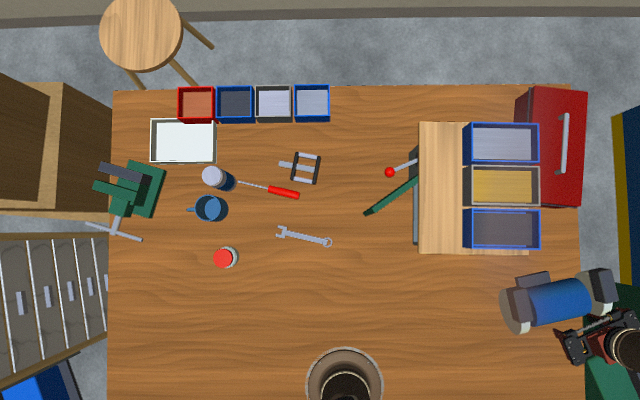

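The scene view shows the cabinet at left: lever ball at (245,203), open door around (255,180). In the top view the cabinet front faces image left (world +y). The board's front edge is at col 419, the ball at (390,172), and the door runs from (415,178) to (365,213). The board overhangs the front and the moves have no tilt term, so I need the geometry and a check of what the arm does at its reach limits.

```bash
cat > h.py <<'E'
from plant import readout, cams, order
import cv2,numpy as np
def ray(d,p):
    K=d['mtx'];u=cv2.undistortPoints(np.array([[p]],float),K,np.array([d['k1'],0,0,0.]))[0,0]
    return -d['R'].T@d['t'], d['R'].T@np.r_[u,1]
def onz(d,p,z):
    o,v=ray(d,p); return o+v*(z-o[2])/v[2]
def tri(a,p,b,q):
    o,v=ray(a,p);o2,v2=ray(b,q);s=np.linalg.lstsq(np.c_[v,-v2],o2-o,rcond=None)[0]
    A=o+v*s[0];B=o2+v2*s[1];return (A+B)/2,np.linalg.norm(A-B)
def proj(d,X):
    return cv2.projectPoints(np.atleast_2d(X).astype(float),cv2.Rodrigues(d['R'])[0],d['t'],d['mtx'],np.array([d['k1'],0,0,0.]))[0][:,0]
def mask(d,lo,hi,box):
    h=cv2.cvtColor(d['frame'],cv2.COLOR_RGB2HSV);m=cv2.inRange(h,lo,hi);k=np.zeros_like(m);x0,y0,x1,y1=box;k[y0:y1,x0:x1]=1;return m*k
def cen(m):
    M=cv2.moments(m,True);return (M['m10']/M['m00'],M['m01']/M['m00'])
E
python3 - <<'E'
from h import *
a=cams.get_image('top');b=cams.get_image('scene')
ma=mask(a,(0,150,90),(8,255,255),(375,150,405,190));mb=mask(b,(0,150,90),(8,255,255),(230,190,260,215))
print('ball',tri(a,cen(ma),b,cen(mb)))
# wood board: bright wood in box, fit rect
m=mask(a,(10,40,185),(25,140,255),(410,110,475,265));c=max(cv2.findContours(m,0,2)[0],key=cv2.contourArea)
print(cv2.boundingRect(c)); 
for r in range(128,250,20):
    print(r,[tuple(cv2.cvtColor(a['frame'],cv2.COLOR_RGB2HSV)[r,x]) for x in (410,416,420,425)][2:],end=' ')
r=cv2.boxPoints(cv2.minAreaRect(c));print(r)
for p in r: print(onz(a,p,.333))
g=mask(a,(50,60,20),(90,255,200),(355,170,425,230));c=max(cv2.findContours(g,0,2)[0],key=cv2.contourArea)
r=cv2.boxPoints(cv2.minAreaRect(c));print('door',r)
for p in r: print(onz(a,p,.30))
im=cv2.resize(a['frame'][100:270,350:550,::-1],None,fx=4,fy=3.5,interpolation=cv2.INTER_CUBIC);cv2.imwrite('pics/topcrop.png',im)
E
```

```text
ball (array([ 0.64379741, -0.12917738,  0.15106854]), np.float64(0.0009917664089143024))
(419, 121, 56, 134)
128 [(np.uint8(17), np.uint8(118), np.uint8(211)), (np.uint8(16), np.uint8(111), np.uint8(218))] 148 [(np.uint8(18), np.uint8(117), np.uint8(213)), (np.uint8(16), np.uint8(108), np.uint8(196))] 168 [(np.uint8(17), np.uint8(114), np.uint8(212)), (np.uint8(16), np.uint8(109), np.uint8(195))] 188 [(np.uint8(18), np.uint8(115), np.uint8(200)), (np.uint8(17), np.uint8(112), np.uint8(210))] 208 [(np.uint8(17), np.uint8(113), np.uint8(199)), (np.uint8(16), np.uint8(111), np.uint8(211))] 228 [(np.uint8(16), np.uint8(113), np.uint8(196)), (np.uint8(16), np.uint8(109), np.uint8(212))] 248 [(np.uint8(16), np.uint8(107), np.uint8(196)), (np.uint8(16), np.uint8(110), np.uint8(216))] [[418.9553  253.67682]
 [420.0001  120.98426]
 [475.03604 121.4176 ]
 [473.99124 254.11017]]
[ 0.42763155 -0.16561991  0.333     ]
[ 0.73708868 -0.17626541  0.333     ]
[ 0.73470958 -0.30568199  0.333     ]
[ 0.42513929 -0.29215296  0.333     ]
door [[362.21176 211.87823]
 [416.2372  173.91443]
 [420.7125  180.28314]
 [366.68704 218.24695]]
[ 0.52646725 -0.03973111  0.3       ]
[ 0.61651309 -0.1713711   0.3       ]
[ 0.60095867 -0.18173369  0.3       ]
[ 0.51109946 -0.05018031  0.3       ]
```

View pics/topcrop.png

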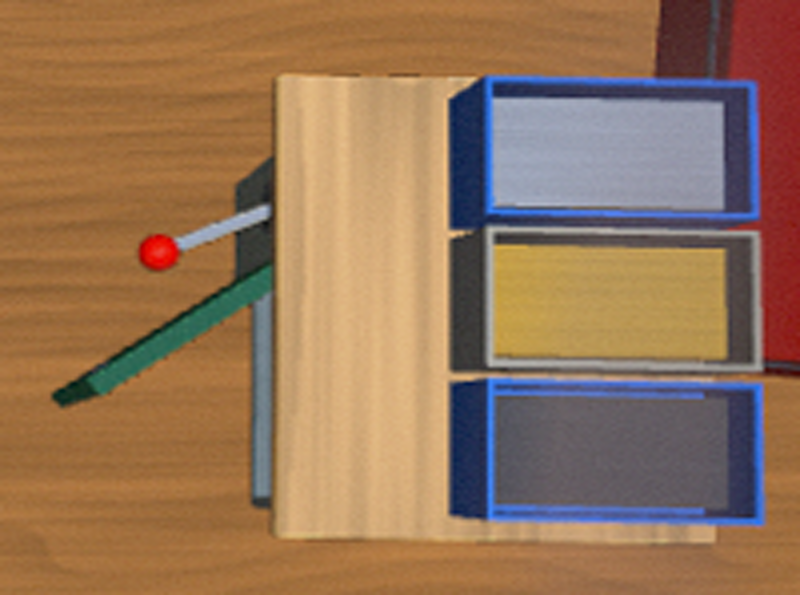

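Request:
play_rows([
  [0,0,0,-5,0],
  [0,0,0,-10,0],
  [0,0,0,-15,0],
  [0,0,0,-20,0],
  [0,0,0,-25,0],
  [0,0,0,-30,0],
  [0,0,0,-35,0],
  [0,0,0,-40,0],
  [0,0,0,-45,0],
  [0,0,0,-50,0],
  [0,0,0,-55,0],
  [0,0,0,-60,0],
])

```text
t: 1.4
ee_pos: [0.2149, -0.5278, 0.6913]
ee_rot: [[0.928, 0.371, 0.037], [0.373, -0.924, -0.082], [0.004, 0.09, -0.996]]
wrist_force: [0.8, 0.6, 0.4]
finger_gap: 0.0004
finger_force: 0.0
```

The crop shows the ball at crop (158,252), the green door leaning out in front, and the board's front edge at crop column 275. At the reach limit the tool does tilt, by 5° and in the right direction. Next I'll check whether the tilt persists and builds up.

Request:
play_rows([
  [0,0,0,-5,0],
  [0,0,0,-10,0],
  [0,0,0,-15,0],
  [0,0,0,-20,0],
  [0,0,0,-25,0],
  [0,0,0,-30,0],
])

```text
t: 2.0
ee_pos: [0.1958, -0.4818, 0.7297]
ee_rot: [[0.928, 0.369, 0.061], [0.374, -0.917, -0.139], [0.004, 0.152, -0.988]]
wrist_force: [0.8, -0.3, 0.9]
finger_gap: 0.0003
finger_force: 0.0
```

Request:
play_rows([
  [0,0,0,5,0],
  [0,0,0,10,0],
  [0,0,0,15,0],
  [0,0,0,15,0],
])

```text
t: 2.4
ee_pos: [0.2052, -0.5007, 0.574]
ee_rot: [[0.927, 0.371, 0.054], [0.375, -0.918, -0.128], [0.002, 0.139, -0.99]]
wrist_force: [0.2, 0.6, 0.4]
finger_gap: 0.0003
finger_force: 0.0
```

```bash
python3 -c "
from h import *
s=readout.state();print(s['t'],np.round(s['joints'],3),s['ee_pos'],np.round(s['ee_rot'],3))"
```

```text
2.4 [ 0.531  0.078  0.619  1.433 -0.042  1.506 -0.042] [ 0.20520162 -0.50069625  0.57397099] [[ 0.927  0.371  0.054]
 [ 0.375 -0.918 -0.128]
 [ 0.002  0.139 -0.99 ]]
```

Request:
play_rows([
  [0,-5,0,0,0],
  [0,-10,0,0,0],
  [0,-15,0,0,0],
  [0,-20,0,0,0],
  [0,-24,0,0,0],
  [0,-26,4,-4,0],
  [0,-28,8,-8,0],
  [0,-30,12,-12,0],
  [0,-31,16,-16,0],
  [0,-32,20,-20,0],
  [0,-34,25,-25,0],
  [0,-36,30,-30,0],
  [0,-38,35,-35,0],
  [0,-40,40,-40,0],
])

```text
t: 3.8
ee_pos: [-0.0968, -0.642, 0.8466]
ee_rot: [[0.973, 0.199, 0.114], [0.23, -0.85, -0.473], [0.003, 0.487, -0.874]]
wrist_force: [-2.6, 4.2, 2.7]
finger_gap: 0.0004
finger_force: 0.0
```

```bash
python3 -c "
from h import *
s=readout.state();print(s['t'],np.round(s['joints'],3),s['ee_pos'],np.round(s['ee_rot'],3))"
```

```text
3.8 [ 1.549  0.376  0.47   0.474 -0.474  1.853  0.37 ] [-0.09675707 -0.64195063  0.84662037] [[ 0.973  0.199  0.114]
 [ 0.23  -0.85  -0.473]
 [ 0.003  0.487 -0.874]]
```

Request:
play_rows([
  [0,-1,2,0,0],
  [0,-2,4,-1,0],
  [0,-4,6,-2,0],
  [0,-5,8,-2,0],
  [0,-6,10,-3,0],
  [0,-7,12,-3,0],
  [0,-8,14,-4,0],
  [0,-9,16,-4,0],
  [0,-10,18,-5,0],
  [0,-11,20,-5,0],
])

```text
t: 4.8
ee_pos: [-0.1083, -0.7238, 0.8113]
ee_rot: [[0.964, 0.228, 0.141], [0.268, -0.835, -0.481], [0.008, 0.501, -0.865]]
wrist_force: [0.3, -0.1, -0.0]
finger_gap: 0.0005
finger_force: 0.0
```

```bash
python3 -c "
from h import *
s=readout.state();print(s['t'],np.round(s['joints'],3),s['ee_pos'],np.round(s['ee_rot'],3))"
```

```text
4.8 [ 1.711  0.554  0.14   0.252 -0.342  1.853  0.333] [-0.10826814 -0.72380398  0.81132916] [[ 0.964  0.228  0.141]
 [ 0.268 -0.835 -0.481]
 [ 0.008  0.501 -0.865]]
```

Request:
play_rows([
  [0,-1,1,-3,0],
  [0,-2,3,-5,0],
  [0,-3,4,-8,0],
  [0,-4,6,-10,0],
  [0,-5,8,-13,0],
  [0,-6,9,-16,0],
  [0,-7,10,-18,0],
  [0,-8,12,-20,0],
  [0,-9,14,-23,0],
  [0,-10,16,-26,0],
])

```text
t: 5.8
ee_pos: [-0.1436, -0.6605, 0.8597]
ee_rot: [[0.966, 0.22, 0.133], [0.257, -0.809, -0.529], [-0.009, 0.545, -0.838]]
wrist_force: [0.2, -0.1, 0.2]
finger_gap: 0.0006
finger_force: 0.0
```

```bash
python3 -c "
from h import *
s=readout.state();print(s['t'],np.round(s['joints'],3),s['ee_pos'],np.round(s['ee_rot'],3))"
```

```text
5.8 [ 1.818  0.446  0.01   0.314 -0.281  1.852  0.366] [-0.14356088 -0.66050483  0.85973273] [[ 0.966  0.22   0.133]
 [ 0.257 -0.809 -0.529]
 [-0.009  0.545 -0.838]]
```

Request:
play_rows([
  [0,0,1,-4,0],
  [0,0,2,-8,0],
  [0,0,3,-12,0],
  [0,0,4,-16,0],
  [0,0,5,-20,0],
  [0,0,6,-24,0],
  [0,0,7,-28,0],
  [0,0,8,-32,0],
  [0,0,9,-36,0],
  [0,0,10,-40,0],
  [0,0,11,-44,0],
  [0,0,12,-48,0],
])

```text
t: 7.0
ee_pos: [-0.1239, -0.5025, 0.9317]
ee_rot: [[0.969, 0.213, 0.126], [0.246, -0.777, -0.579], [-0.026, 0.592, -0.805]]
wrist_force: [-0.7, 0.5, 0.9]
finger_gap: 0.0004
finger_force: 0.0
```

```bash
python3 -c "
from h import *
s=readout.state();print(s['t'],np.round(s['joints'],3),s['ee_pos'],np.round(s['ee_rot'],3))"
```

```text
7.0 [ 2.112  0.17  -0.384  0.533 -0.173  1.852  0.339] [-0.12388439 -0.50250138  0.93166947] [[ 0.969  0.213  0.126]
 [ 0.246 -0.777 -0.579]
 [-0.026  0.592 -0.805]]
```

Request:
play_rows([
  [0,-2,4,-2,0],
  [0,-4,8,-4,0],
  [0,-6,12,-5,0],
  [0,-8,16,-6,0],
  [0,-10,20,-7,0],
  [0,-12,24,-8,0],
  [0,-14,28,-9,0],
  [0,-16,32,-10,0],
  [0,-18,36,-11,0],
  [0,-20,40,-12,0],
])

```text
t: 8.0
ee_pos: [-0.1561, -0.6034, 0.9256]
ee_rot: [[0.971, 0.207, 0.118], [0.234, -0.747, -0.623], [-0.041, 0.632, -0.774]]
wrist_force: [0.4, 0.1, -0.5]
finger_gap: 0.0003
finger_force: 0.0
```

```bash
python3 -c "
from h import *
s=readout.state();print(s['t'],np.round(s['joints'],3),s['ee_pos'],np.round(s['ee_rot'],3))"
```

```text
8.0 [ 1.885  0.369 -0.013  0.282 -0.311  1.852  0.369] [-0.15606142 -0.60341426  0.92563735] [[ 0.971  0.207  0.118]
 [ 0.234 -0.747 -0.623]
 [-0.041  0.632 -0.774]]
```

Request:
play_rows([
  [0,4.5,-1.5,1.2,0],
  [0,9,-3,2.4,0],
  [0,13.5,-4.5,3.6,0],
  [0,18,-6,4.8,0],
  [0,22.5,-7.5,6,0],
  [0,27,-9,7.2,0],
  [0,31.5,-10.5,8.4,0],
  [0,36,-12,9.6,0],
  [0,40.5,-13.5,10.8,0],
  [0,45,-15,12,0],
  [0,48.7,-15.7,13.1,0],
])

```text
t: 9.1
ee_pos: [0.3016, -0.4515, 0.7051]
ee_rot: [[0.971, 0.206, 0.118], [0.234, -0.746, -0.624], [-0.04, 0.633, -0.773]]
wrist_force: [-0.2, -0.9, 0.4]
finger_gap: 0.0005
finger_force: 0.0
```

Request:
play_rows([
  [0,2.5,-3.3,-1.8,0],
  [0,5,-6.6,-3.7,0],
  [0,7.5,-10,-5.6,0],
  [0,10,-13.3,-7.4,0],
  [0,12.5,-16.6,-9.3,0],
  [0,15,-20,-11.2,0],
  [0,17.5,-23.3,-13,0],
  [0,20,-26.6,-14.9,0],
  [0,22.5,-30,-16.7,0],
  [0,25,-33,-18.6,0],
  [0,27.5,-36.5,-20.4,0],
  [0,30,-40,-22.3,0],
  [0,32.7,-43.3,-24.2,0],
  [0,32.7,-43.3,-24.2,0],
  [0,32.7,-43.3,-24.2,0],
])

```text
t: 10.6
ee_pos: [0.4157, 0.0459, 0.6104]
ee_rot: [[0.965, 0.209, 0.158], [0.262, -0.752, -0.605], [-0.007, 0.625, -0.781]]
wrist_force: [0.8, -0.7, -0.1]
finger_gap: 0.0007
finger_force: 0.0
```

```bash
python3 -c "
from h import *
s=readout.state();print(s['t'],np.round(s['joints'],3),s['ee_pos'],np.round(s['ee_rot'],3))"
```

```text
10.6 [ 1.269 -0.293 -1.465  1.539  0.383  1.59  -1.485] [0.41569162 0.04587952 0.61035208] [[ 0.965  0.209  0.158]
 [ 0.262 -0.752 -0.605]
 [-0.007  0.625 -0.781]]
```

```bash
cat > kin.py <<'E'
import numpy as np, itertools
from scipy.spatial.transform import Rotation as Ro
from scipy.optimize import least_squares
J=np.array([[1.12,.411,-.013,1.596,.006,1.134,-.082],[.531,.078,.619,1.433,-.042,1.506,-.042],[1.549,.376,.47,.474,-.474,1.853,.37],[1.711,.554,.14,.252,-.342,1.853,.333],[1.818,.446,.01,.314,-.281,1.852,.366],[2.112,.17,-.384,.533,-.173,1.852,.339],[1.885,.369,-.013,.282,-.311,1.852,.369],[1.269,-.293,-1.465,1.539,.383,1.59,-1.485]])
P=np.array([[.2333,-.5794,.3018],[.2052,-.5007,.574],[-.0968,-.642,.8466],[-.1083,-.7238,.8113],[-.1436,-.6605,.8597],[-.1239,-.5025,.9317],[-.1561,-.6034,.9256],[.4157,.0459,.6104]])
Z=np.array([[-.001,.001,-1],[.054,-.128,-.99],[.114,-.473,-.874],[.141,-.481,-.865],[.133,-.529,-.838],[.126,-.579,-.805],[.118,-.623,-.774],[.158,-.605,-.781]])
X=np.array([[.928,.374,0],[.927,.375,.002],[.973,.23,.003],[.964,.268,.008],[.966,.257,-.009],[.969,.246,-.026],[.971,.234,-.041],[.965,.262,-.007]])
Rm=np.stack([X,np.cross(Z,X),Z],2)
AX=np.array([[0,0,1],[0,1,0]]*3+[[0,0,1]],float)
def fk(q,S,a0,aT,O):
    R=Ro.from_euler('z',a0).as_matrix();p=O[0].copy()
    for i in range(7):
        R=R@Ro.from_rotvec(S[i]*q[i]*AX[i]).as_matrix();p=p+R@O[i+1]
    return p,R@Ro.from_euler('z',aT).as_matrix()
E
cat > fit.py <<'E'
from kin import *
best=None
for S in itertools.product([1,-1],repeat=4):
    s=[S[0],1,S[1],1,S[2],1,S[3]]
    for a0,aT in itertools.product(np.arange(0,6.28,.785),np.arange(0,6.28,1.57)):
        f=lambda v:np.concatenate([(fk(q,s,v[0],v[1],np.zeros((8,3)))[1]-R).ravel() for q,R in zip(J,Rm)])
        if best is not None and np.linalg.norm(f([a0,aT]))>3.9: continue
        r=least_squares(f,[a0,aT],max_nfev=15)
        if best is None or r.cost<best[0]: best=(r.cost,s,r.x)
print(best)
s,v=best[1:]
def g(w):
    O=w.reshape(8,3);return np.r_[np.concatenate([fk(q,s,v[0],v[1],O)[0]-p for q,p in zip(J,P)]),1e-3*w]
r=least_squares(g,np.zeros(24));print(np.round(r.x.reshape(8,3),3),np.abs(r.fun[:24]).max())
np.savez('fit.npz',s=s,v=v,O=r.x.reshape(8,3))
E
python3 fit.py
```

```text
(np.float64(9.476497183497216e-06), [-1, 1, -1, 1, -1, 1, -1], array([6.28379875, 1.57126408]))
[[ 0.007  0.003  0.142]
 [ 0.005 -0.014  0.142]
 [-0.005 -0.014  0.267]
 [ 0.005 -0.009  0.267]
 [-0.004 -0.009  0.228]
 [ 0.005 -0.     0.228]
 [ 0.008 -0.     0.139]
 [ 0.    -0.008  0.139]] 0.0003260514748070209
```

```bash
cat > ik.py <<'E'
from kin import *
f=np.load('fit.npz');S=f['s'];V=f['v'];O=f['O']
LO=np.array([-2.95,-.29,-1.47,.14,-1.03,.13,-2.86]);HI=np.array([2.95,1.99,1.44,2.54,4.17,1.85,2.86])
F=lambda q:fk(q,S,V[0],V[1],O)
def err(q,p,R):
    a,b=F(q);return np.r_[p-a,Ro.from_matrix(R@b.T).as_rotvec()]
def jac(q):
    e=1e-5;p,R=F(q);return np.array([np.r_[(F(q+e*d)[0]-p),Ro.from_matrix(F(q+e*d)[1]@R.T).as_rotvec()]/e for d in np.eye(7)]).T
def step(q,p,R,n=8,w=.3):
    W=np.diag([1,1,1,w,w,w])
    for _ in range(n):
        A=W@jac(q);dq=A.T@np.linalg.solve(A@A.T+1e-5*np.eye(6),W@err(q,p,R));q=np.clip(q+dq,LO,HI)
    return q
def run(q,pts,R):
    p=F(q)[0]
    for t in pts:
        t=np.array(t);n=max(1,int(np.ceil(np.linalg.norm(t-p)/.045)))
        for k in range(1,n+1): q=step(q,p+(t-p)*k/n,R)
        p=t;print(t,np.round(q,2),'err',np.round(err(q,t,R),3))
    return q
E
python3 - <<'E'
from ik import *
q=J[6];R=F(q)[1]
print('known');run(q,[[.3016,-.4515,.7051],[.5,.1,.6]],R)
# IK at door poses, yaw free
rng=np.random.default_rng(0);z=R[:,2]
for tgt in ([.576,.01,.19],[.46,-.14,.18],[.7,-.06,.2]):
  sol=[]
  for _ in range(40):
    q0=rng.uniform(LO,HI)
    r=least_squares(lambda q:np.r_[(F(q)[0]-tgt)*5,F(q)[1][:,2]-z,.02*q[2]],q0,bounds=(LO,HI))
    e=np.linalg.norm(F(r.x)[0]-tgt)+np.linalg.norm(F(r.x)[1][:,2]-z)
    if e<.02: sol.append(r.x)
  print(tgt,len(sol));print(np.round(np.array(sol)[:6],2))
E
```

```text
known
[ 0.3016 -0.4515  0.7051] [ 1.38 -0.08 -0.61  1.4   0.35  1.25 -0.58] err [-0. -0. -0. -0. -0. -0.]
[0.5 0.1 0.6] [ 1.22 -0.29 -1.34  1.57  0.27  1.58 -1.44] err [ 0.098  0.071  0.006 -0.136  0.002  0.015]
[0.576, 0.01, 0.19] 35
[[-0.41  0.52 -0.    1.9   0.79  1.06  2.85]
 [-0.42  0.54  0.    1.89  0.78  1.06 -2.03]
 [-0.42  0.51  0.    1.92  0.79  1.05  1.18]
 [-0.41  0.51  0.    1.92  0.79  1.06  1.58]
 [-0.42  0.54  0.    1.89  0.78  1.06 -1.93]
 [-0.43  0.52  0.    1.92  0.79  1.05 -0.06]]
[0.46, -0.14, 0.18] 33
[[-0.21  0.37 -0.    2.24  1.    0.85 -2.15]
 [-0.19  0.35 -0.    2.24  1.    0.85  2.85]
 [-0.21  0.35  0.    2.27  1.01  0.84  0.69]
 [-0.21  0.37 -0.    2.24  1.    0.85 -2.18]
 [-0.21  0.37 -0.    2.24  1.    0.85 -1.74]
 [-0.21  0.37 -0.    2.24  1.    0.85 -2.07]]
[0.7, -0.06, 0.2] 34
[[-0.25  0.66 -0.    1.61  0.8   1.08 -1.86]
 [-0.25  0.66 -0.    1.63  0.8   1.07 -0.49]
 [-0.24  0.64  0.    1.65  0.81  1.07  1.63]
 [-0.25  0.64  0.    1.65  0.81  1.07  0.9 ]
 [-0.25  0.64 -0.    1.65  0.81  1.07  1.08]
 [-0.25  0.66  0.    1.61  0.8   1.08 -1.63]]
```

```bash
cat > plan.py <<'E'
from ik import *
import sys
def sim(q,segs):
    p,R=F(q);worst=0
    for t,yaw in segs:
        t=np.array(t);n=int(max(1,np.ceil(np.linalg.norm(t-p)/.045),np.ceil(abs(yaw)/8)))
        for k in range(1,n+1):
            Rk=R@Ro.from_euler('z',yaw*k/n,degrees=True).as_matrix();q=step(q,p+(t-p)*k/n,Rk,3);worst=max(worst,np.linalg.norm(err(q,p+(t-p)*k/n,Rk)))
        p=t;R=Rk
    return q,worst
if __name__=='__main__':
    rng=np.random.default_rng(1);q0=J[7];res=[]
    for i in range(150):
        n=rng.integers(0,3)
        via=[(np.round([rng.uniform(.3,.75),rng.uniform(-.4,.3),rng.uniform(.55,.85)],2),rng.choice([0,0,90,-90,45,-45])) for _ in range(n)]
        segs=via+[(np.array([.6,.08,.45]),rng.choice([0,90,-90])),(np.array([.576,.05,.25]),0),(np.array([.46,-.12,.18]),0)]
        q,w=sim(q0,segs);res.append((w+.1*abs(q[2]),w,segs,q))
    res.sort(key=lambda r:r[0])
    for r in res[:6]: print(round(r[1],4),[(s[0].tolist(),int(s[1])) for s in r[2][:-2]],np.round(r[3],2))
E
timeout 400 python3 plan.py
```

```text
0.0 [([0.4, -0.29, 0.65], -45), ([0.6, 0.08, 0.45], 0)] [ 0.52  0.53 -0.94  2.23  1.24  1.22 -1.77]
0.0 [([0.39, -0.33, 0.67], -45), ([0.36, -0.01, 0.72], -90), ([0.6, 0.08, 0.45], 0)] [ 0.56  0.54 -0.99  2.25  1.25  1.23 -0.21]
0.0117 [([0.53, -0.31, 0.71], -90), ([0.52, -0.26, 0.68], -90), ([0.6, 0.08, 0.45], 90)] [ 0.55  0.55 -0.98  2.24  1.26  1.24 -1.  ]
0.017 [([0.33, -0.33, 0.84], 45), ([0.6, 0.08, 0.45], -90)] [ 0.64  0.63 -1.12  2.22  1.3   1.35 -1.8 ]
0.0399 [([0.32, -0.34, 0.61], 45), ([0.6, 0.08, 0.45], -90)] [ 0.62  0.61 -1.09  2.22  1.29  1.32 -1.79]
0.0366 [([0.49, -0.33, 0.74], 0), ([0.6, 0.08, 0.45], -90)] [ 0.66  0.65 -1.16  2.24  1.31  1.38 -1.03]
```

```bash
python3 - <<'E'
from plan import *
for segs in ([([.4,-.29,.65],-45),([.6,.08,.45],-45),([.58,.05,.25],0),([.46,-.12,.18],0)],[([.4,-.29,.65],-45),([.6,.08,.45],0),([.58,.05,.3],-45),([.46,-.12,.18],0)]):
    q,w=sim(J[7],segs);print(w,np.round(q,2))
p,R=F(J[7]);T=R.T
a=np.array([.4,-.29,.65]);print('m1',np.round(T@(a-p)*100,1))
R1=R@Ro.from_euler('z',-45,degrees=True).as_matrix();print('m2',np.round(R1.T@(np.array([.6,.08,.45])-a)*100,1))
E
```

```text
4.523612475845811e-07 [ 0.54  0.54 -0.97  2.24  1.25  1.23 -1.  ]
4.523612475845811e-07 [ 0.6   0.59 -1.07  2.24  1.28  1.3  -1.01]
m1 [-10.3  27.4  17. ]
m2 [46.2 -5.  -3.6]
```

Request:
play_rows([
  [0,-1.3,3.4,2.1,-5.6],
  [0,-2.6,6.8,4.2,-11.2],
  [0,-3.9,10.3,6.4,-16.9],
  [0,-5.1,13.7,8.5,-22.5],
  [0,-6.4,17.1,10.6,-28],
  [0,-7.7,20.5,12.7,-33.7],
  [0,-9,24,14.9,-39.4],
  [0,-10.3,27.4,17,-45],
  [0,-10.3,27.4,17,-45],
])

```text
t: 11.5
ee_pos: [0.3977, -0.298, 0.6486]
ee_rot: [[0.539, 0.829, 0.15], [0.713, -0.354, -0.605], [-0.448, 0.433, -0.782]]
wrist_force: [-0.1, -0.1, 0.4]
finger_gap: 0.0006
finger_force: 0.0
```

Request:
play_rows([
  [0,4.2,-0.5,-0.3,-4.1],
  [0,8.4,-0.9,-0.7,-8.2],
  [0,12.6,-1.4,-1,-12.3],
  [0,16.8,-1.8,-1.3,-16.4],
  [0,21,-2.3,-1.6,-20.5],
  [0,25.2,-2.7,-2,-24.5],
  [0,29.4,-3.2,-2.3,-28.6],
  [0,33.6,-3.6,-2.6,-32.7],
  [0,37.8,-4.1,-2.9,-36.8],
  [0,42,-4.5,-3.3,-40.9],
  [0,46.2,-5,-3.6,-45],
  [0,46.2,-5,-3.6,-45],
])

```text
t: 12.7
ee_pos: [0.6013, 0.0833, 0.4445]
ee_rot: [[-0.218, 0.963, 0.155], [0.752, 0.267, -0.602], [-0.622, -0.014, -0.783]]
wrist_force: [0.3, -0.3, -0.7]
finger_gap: 0.0002
finger_force: 0.0
```

```bash
python3 - <<'E'
from h import *
s=readout.state();print(s['t'],np.round(s['joints'],3),s['ee_pos'],np.round(s['ee_rot'],3))
for n in ['scene','top']:
    d=cams.get_image(n); cv2.imwrite(f'pics/{n}1.png',d['frame'][:,:,::-1])
E
```

```text
12.7 [ 0.178  0.52  -1.026  1.469  0.995  1.793 -0.573] [0.60133891 0.08330623 0.44448488] [[-0.218  0.963  0.155]
 [ 0.752  0.267 -0.602]
 [-0.622 -0.014 -0.783]]
```

View pics/scene1.png

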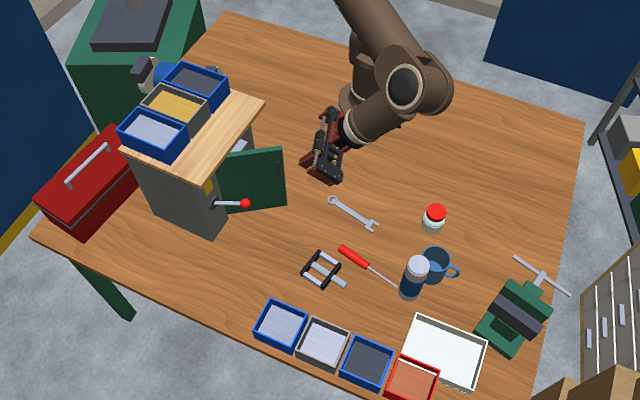

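The scene view shows the gripper leaning the right way in front of the cabinet, around (325,155), with door and bystanders undisturbed. Next I'll work out the approach and the push.

```bash
cat > go.py <<'E'
from h import *
from plan import *
HP=np.array([.630,-.2276]);cx=np.array([-.034,-.9994]);cy=np.array([.9994,-.034])
def tip(t,r,c,z): # tip centre for door angle t
    d=-np.sin(t)*cx-np.cos(t)*cy;n=-np.cos(t)*cx+np.sin(t)*cy
    return np.r_[HP+r*d+(.015+c)*n,z]
def prep(pts,yaw=0,pr=True):
    """pts: tip targets; prints tool-frame shifts in cm from the present pose"""
    s=readout.state();q=np.array(s['joints']);p=np.array(s['ee_pos']);R=np.array(s['ee_rot'])
    R2=R@Ro.from_euler('z',yaw,degrees=True).as_matrix();segs=[];y=yaw
    for t in pts:
        tc=np.array(t)-.08*R2[:,2];segs.append((tc,y));y=0;print(np.round(t,3),'shift',np.round(R.T@(tc-p)*100,1))
    q,w=sim(np.clip(q,LO,HI),segs);print('q',np.round(q,2),'err',round(w,4))
    return s
E
python3 - <<'E'
from go import *
prep([[.586,-.046,.13],tip(.6,.175,.012,.13),tip(.35,.175,.012,.13),tip(0,.175,.008,.13)],25)
E
```

```text
[ 0.586 -0.046  0.13 ] shift [10.7 -4.4 24.2]
[ 0.505 -0.102  0.13 ] shift [  8.2 -13.7  26.4]
[ 0.478 -0.137  0.13 ] shift [  6.1 -17.2  28. ]
[ 0.456 -0.199  0.13 ] shift [  1.9 -20.9  31.4]
q [ 0.55  0.44 -0.89  2.27  1.23  1.12 -1.35] err 0.0
```

Request:
play_rows([
  [0,1.5,-0.6,3.4,6],
  [0,3,-1.2,6.8,12],
  [0,4.5,-1.8,10.2,18],
  [0,6,-2.4,13.6,25],
  [0,7.5,-3,17,25],
  [0,9,-3.7,20.4,25],
  [0,10.7,-4.4,24.2,25],
  [0,10.7,-4.4,24.2,25],
])

```text
t: 13.6
ee_pos: [0.5715, -0.0028, 0.191]
ee_rot: [[0.221, 0.964, 0.15], [0.789, -0.087, -0.608], [-0.573, 0.252, -0.78]]
wrist_force: [0.6, -0.9, -0.3]
finger_gap: 0.0003
finger_force: 0.0
```

```bash
python3 - <<'E'
from go import *
s=prep([tip(.75,.175,.012,.13),tip(.6,.175,.012,.13),tip(.45,.175,.012,.13),tip(.35,.175,.012,.13),tip(.25,.175,.012,.13)])
print(s['ee_pos'],np.round(s['ee_rot'],3),s['wrist_force'])
E
```

```text
[ 0.525 -0.085  0.13 ] shift [-4.  -5.3  1.1]
[ 0.505 -0.102  0.13 ] shift [-5.8 -7.1  1.8]
[ 0.488 -0.122  0.13 ] shift [-7.8 -8.6  2.8]
[ 0.478 -0.137  0.13 ] shift [-9.2 -9.4  3.5]
[ 0.47  -0.153  0.13 ] shift [-10.6 -10.1   4.3]
q [ 0.46  0.49 -0.91  2.22  1.18  1.21 -1.4 ] err 0.0
[ 0.57151898 -0.00281479  0.1909813 ] [[ 0.221  0.964  0.15 ]
 [ 0.789 -0.087 -0.608]
 [-0.573  0.252 -0.78 ]] [ 0.59298125 -0.94586981 -0.3225541 ]
```

Request:
play_rows([
  [0,-1,-1.3,0.3,0],
  [0,-2,-2.6,0.6,0],
  [0,-3,-4,0.8,0],
  [0,-4,-5.3,1.1,0],
  [0,-5,-6.2,1.5,0],
  [0,-5.8,-7.1,1.8,0],
  [0,-6.8,-7.9,2.3,0],
  [0,-7.8,-8.6,2.8,0],
  [0,-7.8,-8.6,2.8,0],
])

```text
t: 14.5
ee_pos: [0.4767, -0.0718, 0.1944]
ee_rot: [[0.221, 0.963, 0.155], [0.79, -0.084, -0.607], [-0.571, 0.256, -0.78]]
wrist_force: [-0.1, 0.3, -1.1]
finger_gap: 0.0004
finger_force: 0.0
```

Request:
play_rows([
  [0,-0.5,-0.3,0.2,0],
  [0,-0.9,-0.6,0.5,0],
  [0,-1.4,-0.8,0.7,0],
  [0,-1.4,-0.8,0.7,0],
])

```text
t: 14.9
ee_pos: [0.4679, -0.0852, 0.1946]
ee_rot: [[0.22, 0.963, 0.156], [0.792, -0.082, -0.606], [-0.57, 0.256, -0.78]]
wrist_force: [-0.2, 0.0, -0.0]
finger_gap: 0.0008
finger_force: 0.0
```

Request:
play_rows([
  [0,-0.3,-0.1,0.2,0],
  [0,-0.6,-0.3,0.3,0],
  [0,-0.6,-0.3,0.3,0],
])

```text
t: 15.2
ee_pos: [0.4656, -0.0897, 0.195]
ee_rot: [[0.218, 0.963, 0.16], [0.794, -0.08, -0.602], [-0.567, 0.259, -0.782]]
wrist_force: [3.7, 3.5, -2.7]
finger_gap: 0.0002
finger_force: 2.3
```

```bash
python3 - <<'E'
from go import *
for n in ['scene']:
    d=cams.get_image(n); im=cv2.resize(d['frame'][100:260,110:350,::-1],None,fx=3.3,fy=3.3);cv2.imwrite(f'pics/{n}2.png',im)
s=readout.state();print(s['ee_pos'],s['ee_pos']+.08*np.array(s['ee_rot'])[:,2],s['wrist_force'])
E
```

```text
[ 0.4655978  -0.08965962  0.1949932 ] [ 0.47838465 -0.13785529  0.13243383] [ 3.99701865  2.20742992 -3.54453857]
```

View pics/scene2.png

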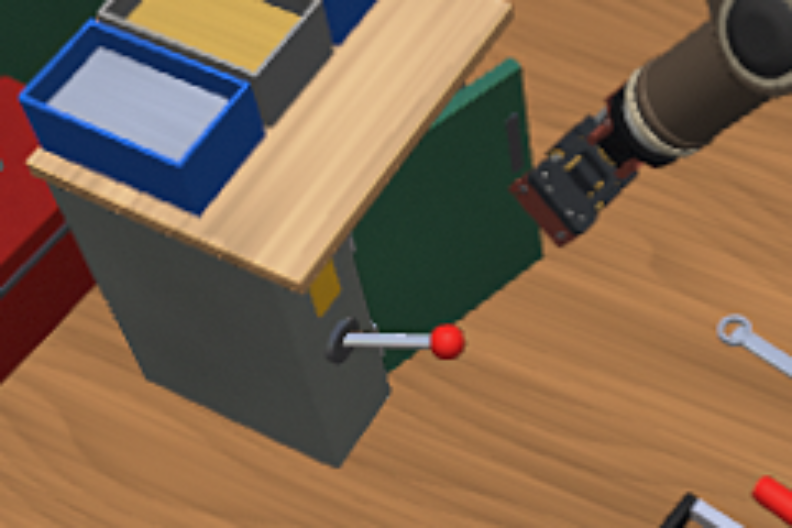

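The crop shows the fingertips at the door's free edge (crop (540,220)), with the door about 0.35 open. A few more mm will tell whether the lock holds.

Request:
play_rows([
  [0,-0.3,-0.1,0.2,0],
  [0,-0.7,-0.3,0.4,0],
  [0,-0.7,-0.3,0.4,0],
])

```text
t: 15.55
ee_pos: [0.4641, -0.0924, 0.1952]
ee_rot: [[0.215, 0.962, 0.168], [0.801, -0.075, -0.595], [-0.559, 0.262, -0.786]]
wrist_force: [6.9, 17.8, -1.6]
finger_gap: 0.0002
finger_force: 10.0
```

The lock holds: 19 N with no travel. I'll back off and swing the lever away from the door (world +x).

Request:
play_rows([
  [0,1.2,0.3,-0.6,0],
  [0,3,1,-1.5,0],
  [0,3,1,-1.5,0],
])

```text
t: 15.85
ee_pos: [0.4756, -0.0646, 0.1922]
ee_rot: [[0.218, 0.963, 0.159], [0.793, -0.08, -0.604], [-0.568, 0.257, -0.781]]
wrist_force: [-0.2, 0.8, 0.5]
finger_gap: 0.0008
finger_force: 0.0
```

```bash
python3 - <<'E'
from go import *
s=prep([[.52,-.09,.13],[.58,-.11,.13],[.59,-.145,.13],[.62,-.145,.13],[.695,-.145,.13],[.705,-.145,.13]])
print(s['ee_pos'],np.round(s['ee_rot'],3),s['wrist_force'])
E
```

```text
[ 0.52 -0.09  0.13] shift [ 2.5  2.9 -0.9]
[ 0.58 -0.11  0.13] shift [2.2 8.8 1.3]
[ 0.59  -0.145  0.13 ] shift [-0.4 10.1  3.5]
[ 0.62  -0.145  0.13 ] shift [ 0.3 12.9  4. ]
[ 0.695 -0.145  0.13 ] shift [ 1.9 20.2  5.2]
[ 0.705 -0.145  0.13 ] shift [ 2.2 21.1  5.4]
q [ 0.33  0.78 -0.8   1.67  1.26  1.36 -1.12] err 0.0
[ 0.47564817 -0.06456944  0.19219148] [[ 0.218  0.963  0.159]
 [ 0.793 -0.08  -0.604]
 [-0.568  0.257 -0.781]] [-0.23201704  0.78193     0.48179671]
```

Request:
play_rows([
  [0,2.5,2.9,-0.9,0],
  [0,2.4,5.8,0.2,0],
  [0,2.2,8.8,1.3,0],
  [0,0.9,9.5,2.4,0],
  [0,-0.4,10.1,3.5,0],
  [0,-0.1,11.5,3.7,0],
  [0,0.3,12.9,4,0],
  [0,0.7,14.4,4.2,0],
  [0,1,15.8,4.5,0],
  [0,1.4,17.3,4.7,0],
  [0,1.7,18.7,5,0],
  [0,1.8,19.3,5.1,0],
  [0,1.8,19.3,5.1,0],
])

```text
t: 17.15
ee_pos: [0.6721, -0.0999, 0.1916]
ee_rot: [[0.22, 0.963, 0.156], [0.792, -0.083, -0.605], [-0.57, 0.256, -0.78]]
wrist_force: [0.4, -0.8, -1.5]
finger_gap: 0.0008
finger_force: 0.0
```

Request:
play_rows([
  [0,0.1,0.5,0.1,0],
  [0,0.2,0.9,0.1,0],
  [0,0.2,0.9,0.1,0],
])

```text
t: 17.45
ee_pos: [0.6819, -0.099, 0.1924]
ee_rot: [[0.22, 0.963, 0.157], [0.792, -0.082, -0.605], [-0.57, 0.257, -0.78]]
wrist_force: [-0.0, -0.6, 0.1]
finger_gap: 0.0004
finger_force: 0.2
```

```bash
python3 - <<'E'
from go import *
a=cams.get_image('top');b=cams.get_image('scene')
for d,box in ((b,(225,180,290,240)),(a,(370,130,420,200))):
    m=mask(d,(0,150,90),(8,255,255),box);print(m.sum()/255)
    if m.any():
        X=onz(d,cen(m),.15);v=X[:2]-np.array([.678,-.214]);print(X,np.arctan2(v@-cy,v@-cx))
s=readout.state();print(s['ee_pos'],np.array(s['ee_pos'])+.08*np.array(s['ee_rot'])[:,2],s['wrist_force'])
E
```

```text
17.0
[ 0.63681714 -0.1240382   0.15      ] 0.4633135966692787
167.0
[ 0.68010265 -0.11113946  0.15      ] 0.01356839789893487
[ 0.68193168 -0.09849484  0.19246919] [ 0.69454367 -0.14687592  0.13001753] [-0.78704847 -0.89946548 -0.88987049]
```

```bash
python3 - <<'E'
from go import *
b=cams.get_image('scene');a=cams.get_image('top')
i=cv2.resize(b['frame'][130:250,170:330,::-1],(400,300),interpolation=2);j=cv2.resize(a['frame'][110:230,340:500,::-1],(400,300),interpolation=2)
cv2.imwrite('pics/lev.png',np.hstack([i,j]))
E
```

```text
(no output)
```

View pics/lev.png

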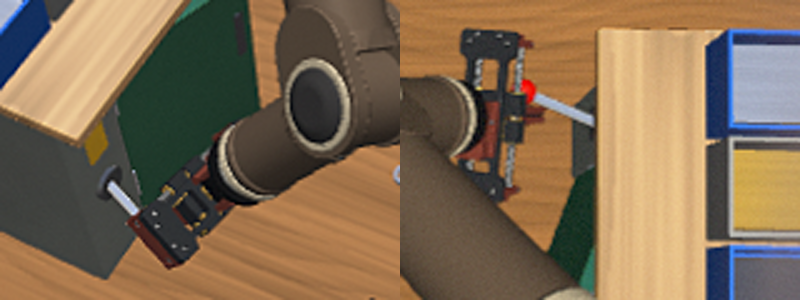

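The lever has swung to the +x side: in the top crop the ball at (528,92) lies beyond the rod root at (593,122), roughly −0.43. I'll push it on to the stop.

Request:
play_rows([
  [0,0.1,0.3,0.1,0],
  [0,0.1,0.6,0.1,0],
  [0,0.2,0.9,0.1,0],
  [0,0.2,0.9,0.1,0],
])

```text
t: 18.05
ee_pos: [0.6914, -0.0985, 0.1925]
ee_rot: [[0.22, 0.963, 0.157], [0.792, -0.082, -0.605], [-0.57, 0.257, -0.781]]
wrist_force: [-0.1, -0.6, -0.1]
finger_gap: 0.0007
finger_force: 0.4
```

Request:
play_rows([
  [0,0.1,0.3,0.1,0],
  [0,0.1,0.6,0.1,0],
  [0,0.2,0.9,0.1,0],
  [0,0.2,0.9,0.1,0],
])

```text
t: 18.45
ee_pos: [0.6939, -0.0981, 0.192]
ee_rot: [[0.216, 0.966, 0.142], [0.789, -0.087, -0.609], [-0.576, 0.244, -0.781]]
wrist_force: [-35.1, 4.3, 13.4]
finger_gap: 0.0007
finger_force: 16.3
```

The lever is at its stop (35 N). Easing off and going back to the door.

Request:
play_rows([
  [0,-0.2,-1.5,-0.2,0],
  [0,-0.4,-3,-0.3,0],
  [0,-0.4,-3,-0.3,0],
])

```text
t: 18.75
ee_pos: [0.6695, -0.0964, 0.1901]
ee_rot: [[0.218, 0.963, 0.158], [0.792, -0.08, -0.605], [-0.57, 0.257, -0.781]]
wrist_force: [0.3, 0.6, 1.0]
finger_gap: 0.0
finger_force: 0.0
```

```bash
python3 - <<'E'
from go import *
s=prep([[.60,-.14,.13],[.58,-.11,.13],[.52,-.09,.13],tip(.45,.17,.014,.13),tip(.35,.17,.012,.13),tip(.2,.17,.01,.13),tip(.1,.17,.01,.13)])
print(s['ee_pos'],s['wrist_force'])
E
```

```text
[ 0.6  -0.14  0.13] shift [-1.5 -7.9 -1.8]
[ 0.58 -0.11  0.13] shift [  0.4 -10.1  -3.9]
[ 0.52 -0.09  0.13] shift [  0.7 -16.   -6.1]
[ 0.493 -0.123  0.13 ] shift [ -2.5 -18.3  -4.5]
[ 0.482 -0.139  0.13 ] shift [ -4.  -19.2  -3.7]
[ 0.47  -0.164  0.13 ] shift [ -6.3 -20.2  -2.4]
[ 0.465 -0.18   0.13 ] shift [ -7.7 -20.6  -1.5]
q [ 0.52  0.47 -0.9   2.25  1.21  1.16 -1.37] err 0.0
[ 0.66945507 -0.09640833  0.19011626] [0.33572466 0.56919975 0.99298866]
```

Request:
play_rows([
  [0,-0.8,-4,-0.9,0],
  [0,-1.5,-7.9,-1.8,0],
  [0,0.4,-10.1,-3.9,0],
  [0,0.5,-13,-5,0],
  [0,0.7,-16,-6.1,0],
  [0,-0.9,-17.2,-5.3,0],
  [0,-2.5,-18.3,-4.5,0],
  [0,-3.2,-18.7,-4.1,0],
  [0,-4,-19.2,-3.7,0],
  [0,-4.6,-19.5,-3.3,0],
  [0,-4.6,-19.5,-3.3,0],
])

```text
t: 19.85
ee_pos: [0.4671, -0.0982, 0.1919]
ee_rot: [[0.22, 0.963, 0.157], [0.792, -0.083, -0.605], [-0.57, 0.257, -0.781]]
wrist_force: [1.0, -0.0, -0.1]
finger_gap: 0.0007
finger_force: 0.0
```

No resistance past the old stop, so the door is free. Continuing gently, then slowly through the catch.

Request:
play_rows([
  [0,-0.6,-0.3,0.3,0],
  [0,-1.2,-0.5,0.6,0],
  [0,-1.7,-0.7,0.9,0],
  [0,-2.2,-0.8,1.2,0],
  [0,-2.7,-1,1.5,0],
  [0,-3.1,-1.1,1.8,0],
  [0,-3.1,-1.1,1.8,0],
])

```text
t: 20.55
ee_pos: [0.4525, -0.1325, 0.1927]
ee_rot: [[0.22, 0.963, 0.157], [0.792, -0.082, -0.605], [-0.569, 0.258, -0.781]]
wrist_force: [-0.1, 2.7, 0.8]
finger_gap: 0.0004
finger_force: 1.1
```

Request:
play_rows([
  [0,-0.3,0,0.2,0],
  [0,-0.6,-0.1,0.4,0],
  [0,-0.8,-0.1,0.6,0],
  [0,-0.8,-0.1,0.6,0],
])

```text
t: 20.95
ee_pos: [0.4503, -0.1428, 0.1921]
ee_rot: [[0.22, 0.963, 0.156], [0.791, -0.083, -0.606], [-0.571, 0.256, -0.78]]
wrist_force: [-1.3, 0.0, 0.6]
finger_gap: 0.0006
finger_force: 0.0
```

Request:
play_rows([
  [0,-0.3,0,0.2,0],
  [0,-0.6,-0.1,0.4,0],
  [0,-0.6,-0.1,0.4,0],
])

```text
t: 21.25
ee_pos: [0.4496, -0.1483, 0.1923]
ee_rot: [[0.219, 0.963, 0.159], [0.794, -0.081, -0.603], [-0.568, 0.258, -0.782]]
wrist_force: [1.2, 3.9, 1.0]
finger_gap: 0.0006
finger_force: 2.3
```

Request:
play_rows([
  [0,-0.2,0,0.1,0],
  [0,-0.3,0,0.2,0],
  [0,-0.3,0,0.2,0],
])

```text
t: 21.55
ee_pos: [0.4495, -0.1491, 0.1922]
ee_rot: [[0.216, 0.963, 0.161], [0.796, -0.078, -0.6], [-0.565, 0.258, -0.784]]
wrist_force: [-3.8, 16.3, 6.2]
finger_gap: 0.0003
finger_force: 8.3
```

The door is hard against its seat (16 N, no travel). Retreating and checking.

Request:
play_rows([
  [0,0.8,0,-0.5,0],
  [0,3,0,-2,0],
  [0,6,0,-4.5,0],
  [0,9.5,0,-7,0],
  [0,13,0,-10,0],
  [0,13,0,-10,0],
  [0,13,0,-10,0],
])

```text
t: 22.25
ee_pos: [0.4616, 0.0116, 0.1961]
ee_rot: [[0.217, 0.963, 0.158], [0.792, -0.08, -0.605], [-0.57, 0.257, -0.781]]
wrist_force: [-0.3, -0.7, 0.3]
finger_gap: 0.0005
finger_force: 0.0
```

```bash
python3 - <<'E'
from go import *
b=cams.get_image('scene');a=cams.get_image('top')
i=cv2.resize(b['frame'][110:260,110:310,::-1],(400,300),interpolation=2);j=cv2.resize(a['frame'][110:260,340:540,::-1],(400,300),interpolation=2)
cv2.imwrite('pics/end.png',np.hstack([i,j]));s=readout.state();print(s['ee_pos'],s['wrist_force'],np.abs(s['dq']).max())
E
```

```text
[0.46124402 0.00943596 0.19615495] [ 0.44492158 -0.63061174 -1.22123723] 0.019698215835654728
```

View pics/end.png

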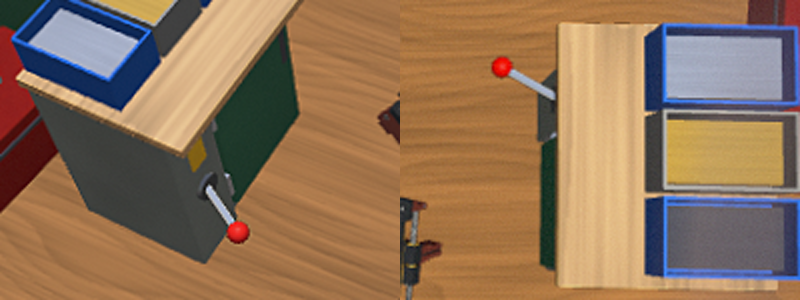

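The picture shows the door flush with the lock column (top crop, column about 548), the lever over at (502,67), and the gripper clear at lower left.

```bash
python3 -c "
from plant import order
print(order.sign_off())"
```

```text
the job is handed in; nothing more can be done
None
```

The door is shut and flush on its catch: the lock held it at first, I swung the lever away from the door to free it, then closed it gently and handed the job in with the arm clear, at about 22 s.

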